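Fetch the light module from behind the bottles

TASK

The light module lies at the back of the supply tray, behind three containers: clear all three over to the grey parking pad, standing upright, and only then take the light module out and lay it along the middle of the black strip on the plywood board. After that, put each container back upright in the middle of the coaster of its own colour in the tray (red-capped bottle on red, yellow-capped bottle on yellow, blue can on blue). Tip nothing over, and leave the small white-and-blue bottle beside the work where it is.

Things in the scene. Friction and masses are not known exactly. Their poses are not given: they have to be found in the camera images.
- red_bottle_center (a point): Loose white cement bottle with a red cap and a pointed red spout, standing upright on the red coaster at the start. 45 mm diameter up to 99 mm above its foot, then tapering to a 14 mm spout, 138 mm high in all, 0.1 to 0.2 kg. Point: on its axis, 69 mm above its foot. z is its axis, up.
- yellow_bottle_center (a point): Loose amber bottle with a paper label and a yellow cap, standing upright on the yellow coaster at the start. 40 mm diameter up to 72 mm above its foot, then a shoulder and a 20 mm cap, 110 mm high in all, about 0.1 to 0.17 kg. Point: on its axis, 55 mm above its foot. z is its axis, up.
- blue_can_center (a point): Loose blue can, standing upright on the blue coaster at the start. Straight, 42 mm diameter, 100 mm high, with a metal top, about 0.11 to 0.2 kg. Point: on its axis, 50 mm above its foot. z is its axis, up.
- light_module_center (a point): Loose light module: a white bar with three yellow diodes on top and short wires at the ends, 16 mm wide (x), its bar 66 mm long (y; 95 mm with the wires), 8.5 mm high (12 mm with the diodes), lying flat on the tray floor (4 mm above the table) about 50 mm behind the row of containers, about 27 mm in front of the tray's back wall. Point: its centre, half-way up (4 mm above its underside). y runs along its length; either end may point either way.
- coaster_red_top (a point): Fixed red round coaster in the supply tray, 64 mm diameter, place of the red-capped bottle. Point: centre of its top face, 7 mm above the table. The wooden tray (134 x 214 mm, rim 14 mm high) holds the three coasters in a row, 68 mm apart, in varying order; the row runs along the coaster's y and x points to the back of the tray.
- coaster_yellow_top (a point): Fixed yellow round coaster in the tray, 64 mm diameter, place of the yellow-capped bottle. Point: centre of its top face, 7 mm above the table. Axes as for the red one.
- coaster_blue_top (a point): Fixed blue round coaster in the tray, 64 mm diameter, place of the blue can. Point: centre of its top face, 7 mm above the table. Axes as for the red one.
- parking_pad_top (a point): Fixed grey cloth-covered pad, 86 mm (x) by 204 mm (y), the side area for the containers; room for three in a row along y. Point: centre of its top face, 5 mm above the table. It lies on a thin green mat (226 x 212 mm), beside the board.
- board_strip (a point): Fixed plywood board, 70 mm (x) by 150 mm (y), with a black rubber strip 28 mm wide (x) and 120 mm long (y) along its middle, lying on the green mat. Point: centre of the strip's top face, 11 mm above the table. y runs along the strip.
- small_bottle_center (a point): Small loose white bottle with a blue label and a blue pointed cap, 27 mm diameter, 69 mm high, standing on the bare table beyond the work; it is not to be moved. Point: on its axis, half-way up.

How it is judged:
By the outcome, as a careful person would: the job done as asked, in the order asked, and still so for the second after the job is handed in, with the robot touching nothing.
It also fails if it takes over 144 s, if anything falls off the work surface, if the arm or the gripper's body presses on something with over 40 N, if the wrist force passes 120 N, or if a joint passes its speed limit or range.

ROBOT

A 6-joint arm with a two-finger parallel gripper is mounted at the origin on a cart in front of the work surface, level with it; the furniture and walls round the work are solid. World frame = base frame: x ahead of the robot, y to its left, z up, the work surface at z = 0. Lengths are in mm, angles in rad, forces in N, time in s.
With the tool pointing down it reaches from about 375 to 975 mm from the base axis. Payload 3.8 kg.
Tool frame: the origin (TCP) lies on the centre line of the jaws, within the pads' length; the fingertips stand 22 mm ahead of it and the grasp point (between the pads) lies 3 mm ahead of it (bot.tip_reach is the distance from the TCP to the fingertips, in mm); z points along the fingers, y is the line along which they close (so a half turn about z gives the same grasp; the last joint's range is limited). The gripper opens to 85 mm and grips with 20 to 120 N. Pads are 22 mm wide; open, the fingers measure 114 mm over their backs; the gripper's body (76 mm by 85 mm) begins 54 mm behind the grasp point. The pads swing forward as they close: fully open they stand 13 mm farther back than shut.
Start: joints at [-1.14, 0.264, 1.604, -0, 1.274, -0.037], TCP at [304.367, -602.477, 226.78] pointing down, gripper open.
Joint ranges: [-2.63, 2.63], [-0.94, 2.18], [0.31, 2.57], [-1.31, 4.45], [0, 2.66], [-2.55, 2.55]. Speed limits (rad/s): [2.57, 2.57, 3.14, 3.14, 3.14, 3.14].

INTERFACE

Orientations are given as [roll, pitch, yaw] about the fixed x, y, z axes, in that order (R = Rz(yaw) Ry(pitch) Rx(roll)).
In Python, from workcell import bot, camera, camera_model gives the robot as it stands.
- The arm moves only by the tool drive_tool, never from a script. Its argument "plan" is one flat list of numbers, 7 for each row, row after row: the shift along the tool's x, y, z in mm, then the turn, a rotation vector about the tool's x, y, z in rad, then the closure, from -1 (fully open) to 1 (shut), so that 0 is half open. In form: [tx, ty, tz, ax, ay, az, fingers, tx, ty, tz, ax, ay, az, fingers, ...]. A call has 1 to 8 rows; each row shifts and turns the commanded pose from where the row before left it, along the tool's axes as they then stand; what a row does not reach is not made up. A row lasts 1/8 s, in which the tool goes at most 62.5 mm and 10.7 degrees, less where a joint would pass 70% of its speed; a pose out of reach is approached as far as the arm can. A call is refused whole if a number of a shift passes 62.5 or a number of a turn 0.188, either way. A call with a gripper value outside its range is refused whole. The fingers move at their own pace and stop on an object; the grip force is fixed at half the most. Time passes only in rows, so rows that do not move let the fingers close. It gives the time, the measured TCP pose, the force, the opening and the grip force at its end, in the units of the state.
- bot.observe(): the state, without advancing time (a new reading comes with each control period).
- camera(name): name is "scene" or "top" or "wrist"; returns the picture (384x512x3 uint8, red, green, blue); there is no depth.
- camera_model(name): a dict with "fovy" (degrees; the focal length in pixels is half the picture's height over the tangent of half this angle, whatever the lens; pixels are square), "cx", "cy" (the principal point, pixels), "rvec" (rotation vector, rad) and "tvec" (3), from world to camera coordinates, as OpenCV has them; the wrist camera has in their place "mount" (4x4, takes a point from camera to tool coordinates, whose origin is the TCP and whose axes are the flange's). Camera axes: x right, y down, z forward; pixel columns grow to the right and rows downward; lengths in mm; the calibration is good to about 2 mm. The wrist camera is an equidistant fisheye: a pixel r from the principal point sees the ray r / f radians off the axis. A picture is of the moment at which its call begins: read the wrist's pose just before it. camera_model takes no time and is no camera call.
- bot.job_done(): hands the job in; it is judged then, once.
The state is a dict: "time_s": time; "joint_pos": joint angles; "joint_velocities": joint speeds; "joint_torque": joint torques, N m; "ee_pos": TCP position; "eef_rot": TCP orientation; "wrist_force": force on the tool from outside, world axes, zero at the start; "wrist_torque": the same for the moment, N m; "finger_gap": opening from 0.0 (shut) to 1.0 (fully open); "gripper_force": force on a finger pad.
Only numpy, scipy, OpenCV 4.12 (cv2) and the standard library are available. Lean on these libraries where they do the work, as an engineer would, in place of code of your own. Each camera call takes 0.05 s, during which the arm holds its last target. There are 200 camera calls.

## Working session

There is one attempt and no reset: what is moved stays moved. The work goes in short steps, Python scripts to look and compute and a tool call to move; the robot and the scene stay as the last step left them, time stands still between calls to the robot, and variables do not carry over. Pictures are saved under pics/ and viewed, at most 14 in all, crops included, and the job is handed in when it is done.

Besides the shell and the picture viewer there is one more tool, called after "Emit:" as name(argument=value, ...), one argument or row to a line, values as JSON. drive_tool: Moves the arm, as the interface text tells. Its arguments: {"type":"object","properties":{"plan":{"type":"array"}},"required":["plan"]}

```bash
ls; mkdir -p pics; python3 - <<'E'
from workcell import bot,camera,camera_model
import cv2
print(bot.observe())
for n in("scene","top"):
    im=camera(n);cv2.imwrite(f"pics/{n}0.png",cv2.resize(im[:,:,::-1],(800,600),interpolation=cv2.INTER_CUBIC));print(camera_model(n))
print(camera_model("wrist"))
E
```

```text
pics
{'time_s': 0.0, 'joint_pos': array([-1.13992676e+00,  2.64746335e-01,  1.60538654e+00,  4.11830163e-05,
        1.27368871e+00, -3.69120494e-02]), 'joint_velocities': array([-0.00169508, -0.00012038, -0.00013135, -0.00027203,  0.00205279,
        0.00278859]), 'joint_torque': array([ 8.49490716e-04, -5.15106869e+01, -3.67315185e+01, -2.52783548e-04,
        1.29845389e-02,  1.55794720e-05]), 'ee_pos': array([ 304.05547148, -601.80812337,  225.4598521 ]), 'eef_rot': array([-3.13936669e+00, -1.21580633e-04,  4.67769385e-01]), 'wrist_force': array([-0.13451574,  0.00738317, -0.52818739]), 'wrist_torque': array([ 0.03688994, -0.01315026, -0.02310598]), 'gripper_force': 0.0, 'finger_gap': 1.0007708666212964}
{'fovy': 55.75167315691167, 'cx': 261.49967926870886, 'cy': 192.0534278818743, 'rvec': array([ 0.75360408, -2.29859342,  1.41555808]), 'tvec': array([385.81974483, 248.81569338, 495.90640231])}
{'fovy': 43.79812066360879, 'cx': 258.3821465896147, 'cy': 194.55415267613736, 'rvec': array([ 2.19491014, -2.12919875,  0.13052381]), 'tvec': array([-108.80668575,  575.53612141,  993.82909182])}
{'fovy': 65.70646984690485, 'cx': 251.56329625836094, 'cy': 194.46741358813733, 'mount': array([[-4.96023395e-04, -9.51890289e-01, -3.06438627e-01,
         7.97498140e+01],
       [ 9.99998944e-01, -8.90719997e-04,  1.14817393e-03,
        -8.66133754e-02],
       [-1.36588663e-03, -3.06437734e-01,  9.51889726e-01,
        -1.47563607e+02],
       [ 0.00000000e+00,  0.00000000e+00,  0.00000000e+00,
         1.00000000e+00]])}
```

View pics/top0.png

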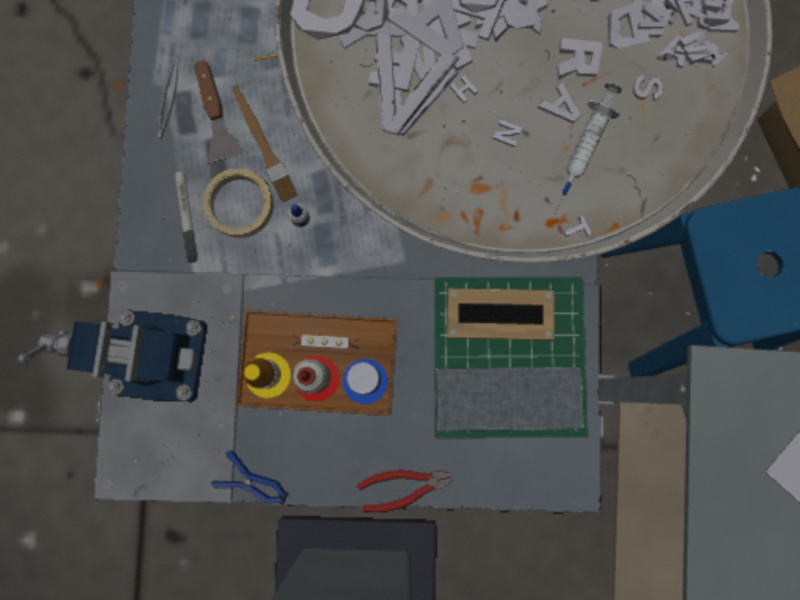

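View pics/scene0.png

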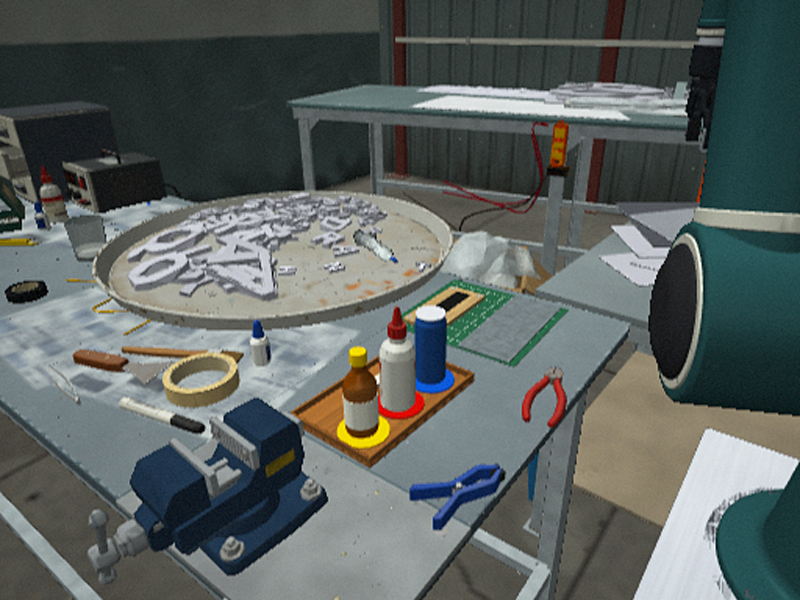

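The top view shows the tray (800x600 px 242–396, 312–412) with coasters, left to right, yellow, red and blue. The module is at about (325,342), the strip at (501,314), the pad at (510,398) and the small bottle at (298,212). I'll enlarge the work area next.

```bash
cat > h.py <<'E'
import numpy as np,cv2
from scipy.spatial.transform import Rotation as R
from workcell import bot,camera,camera_model
def KRt(n):
    m=camera_model(n);f=192/np.tan(np.radians(m['fovy'])/2)
    return np.array([[f,0,m['cx']],[0,f,m['cy']],[0,0,1]]),R.from_rotvec(m['rvec']).as_matrix(),m['tvec']
def px2w(n,uv,z):
    K,r,t=KRt(n);o=-r.T@t;d=r.T@np.linalg.inv(K)@np.array([*uv,1.]);return o+d*(z-o[2])/d[2]
def w2px(n,p):
    K,r,t=KRt(n);q=K@(r@np.asarray(p)+t);return q[:2]/q[2]
def crop(im,x0,y0,x1,y1,s,name):
    cv2.imwrite(name,cv2.resize(im[y0:y1,x0:x1,::-1],None,fx=s,fy=s,interpolation=cv2.INTER_CUBIC))
def wristpx(uv,z):
    s=bot.observe();m=camera_model('wrist');f=192/np.tan(np.radians(m['fovy'])/2)
    T=np.eye(4);T[:3,:3]=R.from_euler('xyz',s['eef_rot']).as_matrix();T[:3,3]=s['ee_pos'];T=T@m['mount']
    d=np.array(uv)-[m['cx'],m['cy']];r=np.hypot(*d);a=r/f
    v=T[:3,:3]@np.array([*(d/r*np.sin(a)),np.cos(a)]);o=T[:3,3];return o+v*(z-o[2])/v[2]
E
python3 - <<'E'
from h import *
im=camera('top');crop(im,150,170,260,270,7,'pics/c1.png');crop(im,272,170,382,285,5,'pics/c2.png')
hsv=cv2.cvtColor(im,cv2.COLOR_RGB2HSV)
print(px2w('top',(191,135.5),0))
E
```

```text
[711.98801087  64.62082235   0.        ]
```

View pics/c1.png

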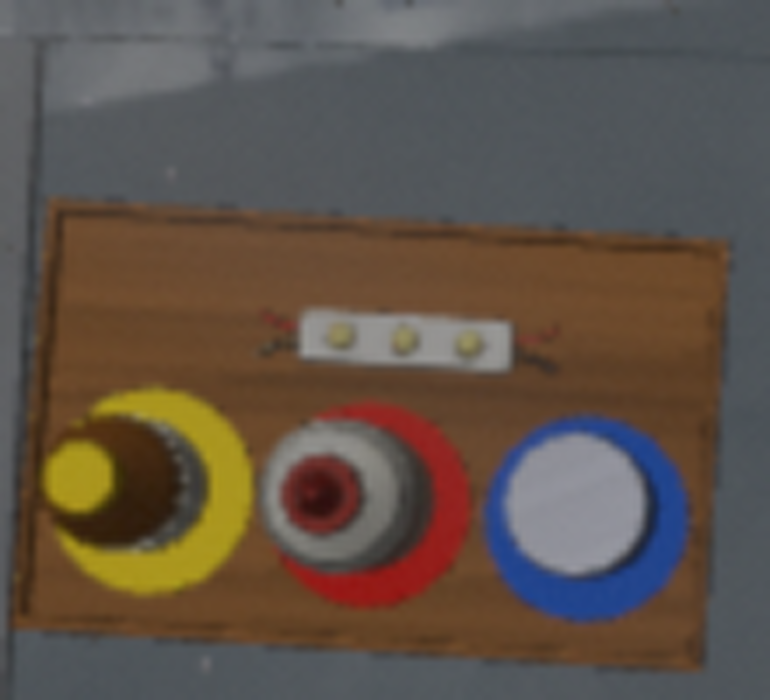

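View pics/c2.png

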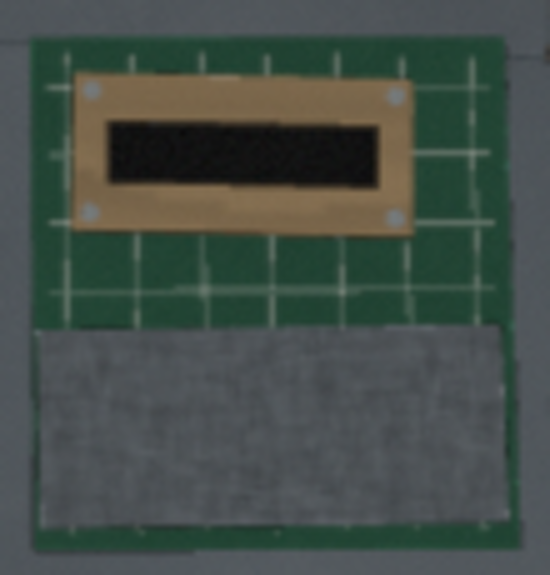

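The crops show:
- c1: coaster centres at yellow (150,491), red (368,505) and blue (587,518), and the module bar centred at (406,340).
- c2: strip corners at (108,121), (379,126), (378,188), (107,184), and pad corners at (37,330), (502,325), (508,520), (40,526).

```bash
python3 - <<'E'
from h import *
np.set_printoptions(precision=1,suppress=True)
def A(l,z,x0,y0,s):
    return np.array([px2w('top',((x+.5)/s-.5+x0,(y+.5)/s-.5+y0),z) for x,y in l])[:,:2]
c=A([(150,491.5),(368,505),(587,518.5)],7,150,170,7);print('coast',c,np.linalg.norm(np.diff(c,axis=0),axis=1),np.degrees(np.arctan2(*(c[0]-c[2])[::-1])))
for n,l,z,g in (('bar',[(300,310),(513,322),(511,373),(299,358)],12.5,(150,170,7)),('tray',[(50,200),(727,242),(703,667),(12,628)],14,(150,170,7)),
 ('strip',[(108,121),(379,126),(378,188),(107,184)],11,(272,170,5)),('board',[(76,72),(412,82),(412,236),(73,230)],10,(272,170,5)),('pad',[(37,330),(502,325),(508,520),(40,526)],5,(272,170,5))):
    a=A(l,z,*g);d=(a[0]-a[1]+a[3]-a[2])/2;print(n,a.mean(0),'len',np.hypot(*d),'dir',np.degrees(np.arctan2(d[1],d[0])),'wid',np.linalg.norm((a[0]-a[3]+a[1]-a[2])/2))
b=A([(341,335),(404,340),(470,345)],16,150,170,7);print('diodes',b)
s=bot.observe();print(R.from_euler('xyz',s['eef_rot']).as_matrix())
# container tops
print('tops',A([(78,477)],117,150,170,7),A([(318,492)],145,150,170,7),A([(577,503)],107,150,170,7))
E
```

```text
coast [[476.5  96.4]
 [474.4  28.3]
 [472.3 -40.1]] [68.1 68.4] 88.21203612810899
bar [525.6  18.1] len 66.44251189899623 dir 88.10651278426383 wid 15.460936669736121
tray [496.7  26.9] len 212.78256439594182 dir 88.35327070404894 wid 132.3674544670405
strip [ 572.2 -227.6] len 119.24490841957555 dir 90.79780753874407 wid 27.650097414014326
board [ 572.3 -227.8] len 148.6508269870684 dir 90.386698217581 wid 69.06749678066119
pad [ 454.7 -242.7] len 203.82988446660843 dir 92.39180805235968 wid 84.67682298857142
diodes [[526.6  37.9]
 [525.6  18.3]
 [524.7  -2.3]]
[[ 0.9  0.5 -0. ]
 [ 0.5 -0.9  0. ]
 [ 0.  -0.  -1. ]]
tops [[478.   97.1]] [[475.4  26.4]] [[475.2 -41.9]]
```

Emit:
drive_tool(
  plan=[0,0,0,0,0,-0.1785,-1,0,0,0,0,0,-0.1785,-1,0,0,0,0,0,-0.1785,-1,0,0,0,0,0,-0.1785,-1,0,0,0,0,0,-0.1785,-1,0,0,0,0,0,-0.1785,-1,0,0,0,0,0,0,-1],
)

```text
time_s: 1.02
ee_pos: [304.2, -602.2, 226.3]
eef_rot: [-3.141, -0.001, 1.537]
wrist_force: [0.2, -0.1, -0.0]
finger_gap: 1.001
gripper_force: 0.0
```

```bash
cat >> h.py <<'E'
def d(x,y,z,yaw=88.2):
    s=bot.observe();r=R.from_euler('xyz',s['eef_rot']);q=R.from_euler('xyz',[np.pi,0,np.radians(yaw)])
    print('t',round(s['time_s'],2),'shift',np.round(r.as_matrix().T@(np.array([x,y,z])-s['ee_pos']),1),'turn',np.round((r.inv()*q).as_rotvec(),4),'gap',round(s['finger_gap'],3),'at',np.round(s['ee_pos'],1))
E
python3 -c "
from h import *
print(bot.tip_reach)
d(474,-41,215)"
```

```text
22.0
t 1.02 shift [566.7 150.6  11.6] turn [-0.0004 -0.0007 -0.0025] gap 1.001 at [ 304.2 -602.2  226.3]
```

Emit:
drive_tool(
  plan=[30,12,0,0,0,0,-1,55,15,0,0,0,0,-1,55,15,0,0,0,0,-1,55,15,0,0,0,0,-1,55,15,0,0,0,0,-1,55,15,0,0,0,0,-1,55,15,0,0,0,0,-1,55,15,0,0,0,0,-1],
)

```text
time_s: 2.02
ee_pos: [434.8, -189.7, 226.9]
eef_rot: [3.141, 0.0, 1.534]
wrist_force: [1.2, 0.3, 0.5]
finger_gap: 0.997
gripper_force: 0.0
```

Emit:
drive_tool(
  plan=[55,15,4,0,0,0,-1,50,10,4,0,0,0,-1,36,8,4,0,0,0,-1,10,1,0,0,0,0,-1,0,0,0,0,0,0,-1,0,0,0,0,0,0,-1],
)

```text
time_s: 2.78
ee_pos: [473.3, -42.7, 215.0]
eef_rot: [3.141, 0.001, 1.537]
wrist_force: [-0.2, 0.6, 1.0]
finger_gap: 0.997
gripper_force: 0.0
```

```bash
python3 -c "
from h import *
d(474,-41,72)
im=camera('wrist');cv2.imwrite('pics/w1.png',cv2.resize(im[:,:,::-1],(800,600)))"
```

```text
t 2.77 shift [  1.8   0.6 142.9] turn [ 0.0002  0.0006 -0.0024] gap 0.997 at [473.3 -42.7 215. ]
```

View pics/w1.png

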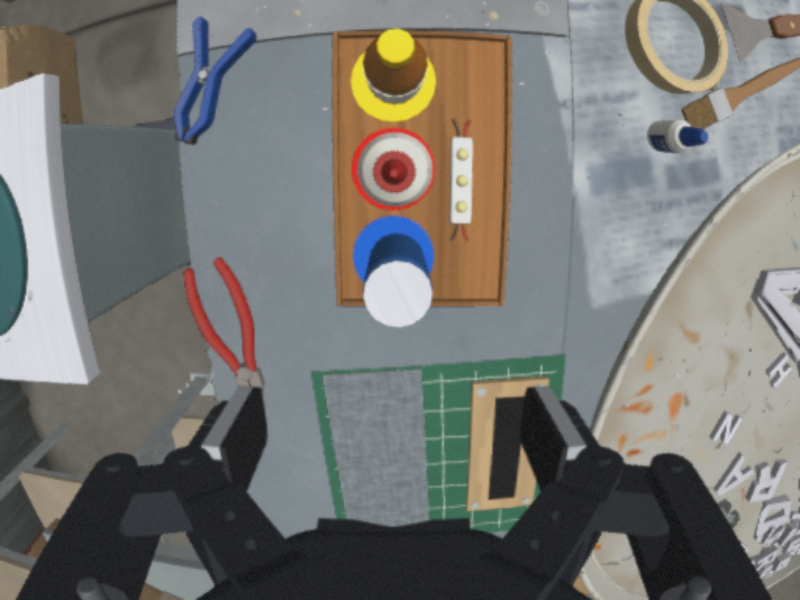

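The wrist view shows the can top at (397,293), the red spout at (396,172), the yellow cap at (397,46) and the middle diode at (462,181). I'll check these against my estimates.

```bash
python3 -c "
from h import *
for n,u,z in (('can',(397.5,293),107),('red',(396,171),145),('yel',(396,46),117),('diode',(462,181),16.5),('redcoast',(394,169),7),('bluecoast',(393.5,255),7),('padcorners',(374,430),5)):
    print(n,np.round(wristpx((np.array(u)+.5)/1.5625-.5,z),1))"
```

```text
can [477.  -39.6 107. ]
red [478.2  30.6 145. ]
yel [480.7  97.1 117. ]
diode [527.7  18.7  16.5]
redcoast [477.6  28.5   7. ]
bluecoast [474.9 -38.4   7. ]
padcorners [ 451.5 -199.2    5. ]
```

Emit:
drive_tool(
  plan=[2,0.5,20,0,0,0,-1,0,0,30,0,0,0,-1,0,0,30,0,0,0,-1,0,0,10,0,0,0,-1,0,0,0,0,0,0,-1],
)

```text
time_s: 3.45
ee_pos: [473.6, -40.2, 124.5]
eef_rot: [-3.14, -0.0, 1.537]
wrist_force: [0.4, 0.9, -0.7]
finger_gap: 1.003
gripper_force: 0.0
```

Emit:
drive_tool(
  plan=[0,2,15,0,0,0,-1,0,0,20,0,0,0,-1,0,0,17,0,0,0,-1,0,0,0,0,0,0,-1,0,0,0,0,0,0,1,0,0,0,0,0,0,1,0,0,0,0,0,0,1,0,0,0,0,0,0,1],
)

```text
time_s: 4.45
ee_pos: [476.7, -39.8, 74.0]
eef_rot: [3.14, 0.0, 1.539]
wrist_force: [-2.0, 0.6, 5.6]
finger_gap: 0.467
gripper_force: 60.2
```

Emit:
drive_tool(
  plan=[0,0,0,0,0,0,1,0,0,0,0,0,0,1,0,0,0,0,0,0,1],
)

```text
time_s: 4.82
ee_pos: [476.7, -39.8, 74.1]
eef_rot: [3.14, 0.0, 1.539]
wrist_force: [-2.5, -1.0, 5.3]
finger_gap: 0.465
gripper_force: 60.2
```

```bash
python3 -c "
from h import *
d(455,-311,72-1.5)"
```

```text
t 4.83 shift [-271.8  -13.     3.6] turn [ 0.0016  0.0002 -0.0005] gap 0.465 at [476.7 -39.8  74.1]
```

Emit:
drive_tool(
  plan=[0,0,-10,0,0,0,1,0,0,-25,0,0,0,1,0,0,-25,0,0,0,1,-10,0,-10,0,0,0,1,-25,-1,0,0,0,0,1,-35,-2,0,0,0,0,1,-35,-2,0,0,0,0,1,-35,-2,0,0,0,0,1],
)

```text
time_s: 5.82
ee_pos: [463.6, -180.8, 142.2]
eef_rot: [-3.141, -0.0, 1.539]
wrist_force: [-0.3, 0.3, -2.4]
finger_gap: 0.462
gripper_force: 60.9
```

Emit:
drive_tool(
  plan=[-35,-1,0,0,0,0,1,-35,-1,0,0,0,0,1,-32,0,0,0,0,0,1,-20,0,10,0,0,0,1,-9,0,15,0,0,0,1,0,0,15,0,0,0,1,0,0,0,0,0,0,1,0,0,0,0,0,0,1],
)

```text
time_s: 6.82
ee_pos: [458.4, -309.3, 102.5]
eef_rot: [-3.141, -0.001, 1.54]
wrist_force: [0.2, 0.0, -1.7]
finger_gap: 0.466
gripper_force: 60.9
```

```bash
python3 -c "
from h import *
d(459,-311,72.5)"
```

```text
t 6.83 shift [-1.7  0.7 30. ] turn [-0.0004 -0.0005  0.0005] gap 0.466 at [ 458.4 -309.3  102.5]
```

Emit:
drive_tool(
  plan=[-2,1,10,0,0,0,1,0,0,10,0,0,0,1,0,0,5,0,0,0,1,0,0,2,0,0,0,1,0,0,2,0,0,0,1,0,0,1,0,0,0,1,0,0,0,0,0,0,1,0,0,0,0,0,0,1],
)

```text
time_s: 7.82
ee_pos: [459.4, -312.4, 73.0]
eef_rot: [3.141, 0.0, 1.539]
wrist_force: [-0.2, -0.1, -1.8]
finger_gap: 0.466
gripper_force: 60.9
```

Emit:
drive_tool(
  plan=[0,0,1,0,0,0,1,0,0,0,0,0,0,1,0,0,0,0,0,0,1],
)

```text
time_s: 8.2
ee_pos: [459.4, -312.5, 72.1]
eef_rot: [3.141, 0.0, 1.539]
wrist_force: [-0.3, -0.4, 0.7]
finger_gap: 0.462
gripper_force: 61.1
```

Emit:
drive_tool(
  plan=[0,0,1,0,0,0,1,0,0,0,0,0,0,1,0,0,0,0,0,0,1],
)

```text
time_s: 8.57
ee_pos: [459.5, -312.7, 72.1]
eef_rot: [3.141, 0.001, 1.539]
wrist_force: [-2.3, 0.5, 7.2]
finger_gap: 0.462
gripper_force: 61.9
```

Emit:
drive_tool(
  plan=[0,0,0,0,0,0,-1,0,0,0,0,0,0,-1,0,0,0,0,0,0,-1,0,0,0,0,0,0,-1,0,0,-10,0,0,0,-1,0,0,-40,0,0,0,-1,0,0,-50,0,0,0,-1,0,0,-45,0,0,0,-1],
)

```text
time_s: 9.57
ee_pos: [459.4, -312.4, 218.3]
eef_rot: [3.14, 0.001, 1.539]
wrist_force: [0.0, 0.5, -0.6]
finger_gap: 0.998
gripper_force: 0.0
```

Emit:
drive_tool(
  plan=[30,2,-5,0,0,0,-1,50,2,0,0,0,0,-1,50,2,0,0,0,0,-1,50,2,0,0,0,0,-1,50,0,0,0,0,0,-1,50,0,0,0,0,0,-1,40,0,0,0,0,0,-1,20,0,0,0,0,0,-1],
)

```text
time_s: 10.58
ee_pos: [478.1, 29.3, 221.7]
eef_rot: [3.14, -0.0, 1.541]
wrist_force: [0.7, 0.2, -0.3]
finger_gap: 0.996
gripper_force: 0.0
```

```bash
python3 -c "
from h import *
d(476.5,28.5,100)
im=camera('wrist');cv2.imwrite('pics/w2.png',cv2.resize(im[:,:,::-1],(800,600)))"
```

```text
t 10.57 shift [ -0.9  -1.7 121.7] turn [ 0.0013 -0.0004  0.0015] gap 0.996 at [478.1  29.3 221.7]
```

View pics/w2.png

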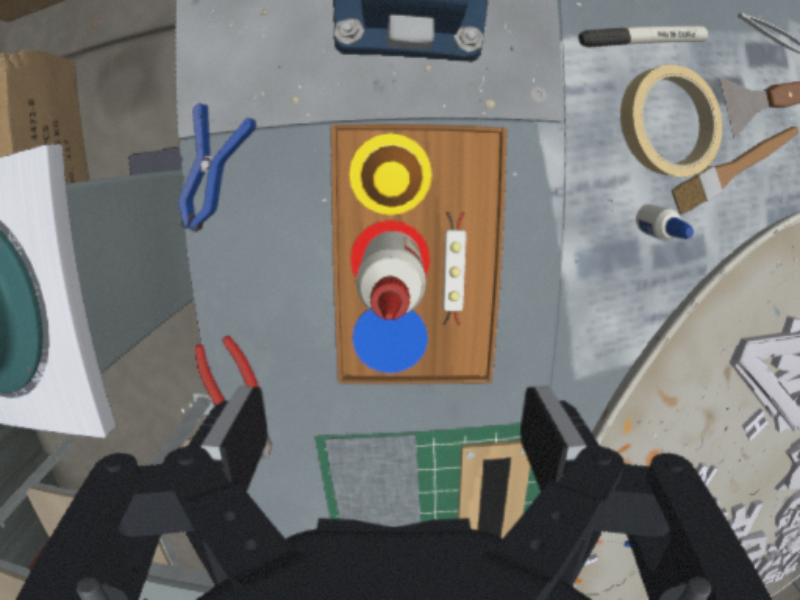

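The wrist view shows the blue coaster now empty, at (390,339), the yellow coaster at (391,174) and the red spout tip at (390,297). Next I'll descend on the red bottle.

```bash
python3 -c "
from h import *
for n,u,z in (('red',(390,299),145),('yel',(392,180),117),('diode',(455.5,271),16.5),('yelcoast',(391,174),7),('bluecoast',(390.5,339),7)):
    print(n,np.round(wristpx((np.array(u)+.5)/1.5625-.5,z),1))"
```

```text
red [478.   40.3 145. ]
yel [480.7  98.6 117. ]
diode [528.2  22.1  16.5]
yelcoast [479.9  98.5   7. ]
bluecoast [475.2 -37.5   7. ]
```

Emit:
drive_tool(
  plan=[-1,-1,15,0,0,0,-1,0,0,30,0,0,0,-1,0,0,30,0,0,0,-1,0,0,25,0,0,0,-1,0,0,15,0,0,0,-1,0,0,6,0,0,0,-1,0,0,0,0,0,0,-1,0,0,0,0,0,0,-1],
)

```text
time_s: 11.62
ee_pos: [478.0, 26.2, 100.8]
eef_rot: [3.14, -0.0, 1.539]
wrist_force: [-0.2, 0.3, -0.9]
finger_gap: 1.002
gripper_force: 0.0
```

Emit:
drive_tool(
  plan=[0,0,0,0,0,0,1,0,0,0,0,0,0,1,0,0,0,0,0,0,1,0,0,0,0,0,0,1,0,0,0,0,0,0,1,0,0,0,0,0,0,1],
)

```text
time_s: 12.38
ee_pos: [477.9, 26.2, 100.9]
eef_rot: [3.14, 0.0, 1.539]
wrist_force: [-1.1, -1.1, 4.8]
finger_gap: 0.114
gripper_force: 103.9
```

```bash
python3 -c "
from h import *
a=camera('scene');b=camera('wrist')
x=cv2.resize(a[130:320,150:350],(400,380));y=cv2.resize(b,(400,300));y=cv2.copyMakeBorder(y,0,80,0,0,0)
cv2.imwrite('pics/r1.png',np.hstack([x,y])[:,:,::-1]);print(bot.observe())"
```

```text
{'time_s': 12.475, 'joint_pos': array([ 2.94282332e-03,  7.98711250e-03,  2.14117884e+00, -3.77148227e-04,
        9.90967239e-01,  3.49731360e-02]), 'joint_velocities': array([ 0.00023942,  0.0020467 , -0.00035479,  0.00218954,  0.00082522,
       -0.00038451]), 'joint_torque': array([ 1.74992122e-01, -3.03149307e+01, -3.03248656e+01,  1.80764627e-01,
       -4.19248268e-01, -5.06707831e-03]), 'ee_pos': array([477.87346469,  26.19528746, 100.89317801]), 'eef_rot': array([3.14012307e+00, 2.64583365e-04, 1.53897222e+00]), 'wrist_force': array([-0.4730802 , -0.29748282,  6.58039371]), 'wrist_torque': array([-0.16927703,  0.26550513, -0.0084328 ]), 'gripper_force': 103.91931506075565, 'finger_gap': 0.11203389940039232}
```

View pics/r1.png

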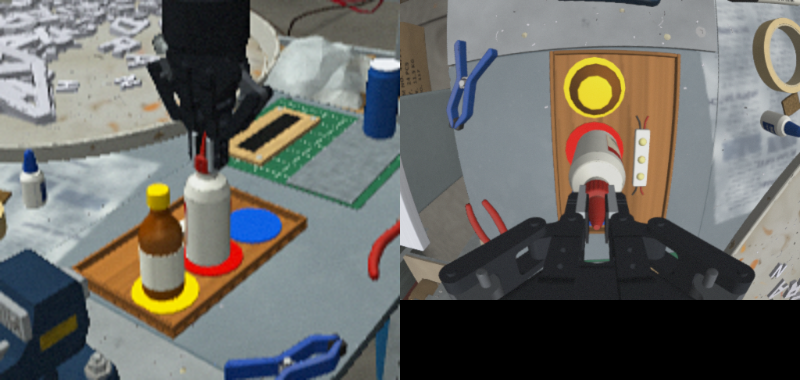

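The bottle is upright on red, but the fingers have closed on the cap and spout at scene crop (200,170), not on the body. I'll check the heights by projection.

```bash
python3 -c "
from h import *
for z in (7,80,95,106,120,145): print(z,(w2px('scene',(476,28,z))-[150,130])*2, (w2px('scene',(476,6,z))-[150,130])*2)
s=bot.observe();print(s['ee_pos'])"
```

```text
7 [210.03722919 252.42725569] [223.1169051 241.899662 ]
80 [208.76204529 190.30681001] [222.47067627 180.67061478]
95 [208.48504104 176.81257825] [222.33046761 167.3860904 ]
106 [208.27844864 166.7484517 ] [222.22593802 157.48209496]
120 [208.01117181 153.7280901 ] [222.09075379 144.67362635]
145 [207.52139287 129.86856167] [221.84317752 121.2162096 ]
[477.87346469  26.19528746 100.89317801]
```

```bash
python3 -c "
from h import *
a=camera('scene');b=camera('top')
x=cv2.resize(a[135:275,205:305],(428,600),interpolation=cv2.INTER_CUBIC);y=cv2.resize(b[200:270,150:230],(343,300),interpolation=cv2.INTER_CUBIC);w=camera('wrist');w=cv2.resize(w[190:384,150:360],(343,300),interpolation=cv2.INTER_CUBIC)
cv2.imwrite('pics/r2.png',np.hstack([x,np.vstack([y,w])])[:,:,::-1])
for z in (7,80,100,106,115,145): print(z,(w2px('scene',(476,28,z))-[205,135])*4.28)"
```

```text
7 [214.07967046 518.79432718]
80 [211.35077691 385.85657342]
100 [210.55781566 347.22755166]
106 [210.31588009 335.44168663]
115 [209.94939367 317.58834051]
145 [208.69578074 256.51872198]
```

View pics/r2.png

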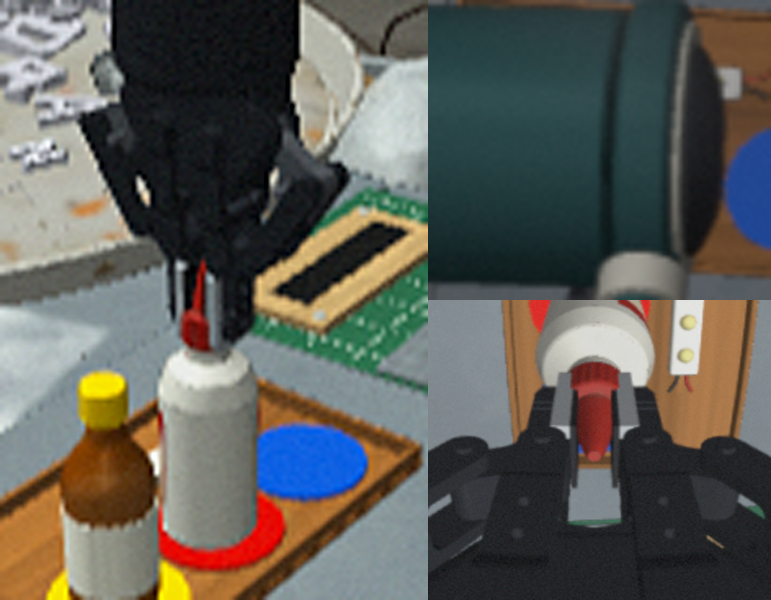

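The tips sit at about cap height (scene crop y≈325–350), with the bottle still centred and upright. The overlap on the straight body was too small and the pads slid up the shoulder. I'll open and grip lower, watching the force.

Emit:
drive_tool(
  plan=[0,0,0,0,0,0,-1,0,0,0,0,0,0,-1,0,0,0,0,0,0,-1,0,0,0,0,0,0,-1,0,0,0,0,0,0,-1],
)

```text
time_s: 13.25
ee_pos: [476.8, 26.3, 99.5]
eef_rot: [-3.141, -0.0, 1.539]
wrist_force: [-0.3, -0.2, 0.7]
finger_gap: 1.004
gripper_force: 0.0
```

Emit:
drive_tool(
  plan=[2,0,0,0,0,0,-1,0,0,3,0,0,0,-1,0,0,3,0,0,0,-1,0,0,0,0,0,0,-1,0,0,0,0,0,0,-1],
)

```text
time_s: 13.88
ee_pos: [477.1, 28.3, 93.7]
eef_rot: [-3.141, -0.0, 1.539]
wrist_force: [0.1, -0.0, -0.4]
finger_gap: 1.002
gripper_force: 0.0
```

```bash
python3 -c "
from h import *
a=camera('scene');w=camera('wrist')
x=cv2.resize(a[135:275,205:305],(428,600),interpolation=cv2.INTER_CUBIC);w=cv2.resize(w[150:384,150:360],(343,382),interpolation=cv2.INTER_CUBIC);w=cv2.copyMakeBorder(w,0,218,0,0,0)
cv2.imwrite('pics/r3.png',np.hstack([x,w])[:,:,::-1])"
```

```text
(no output)
```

View pics/r3.png

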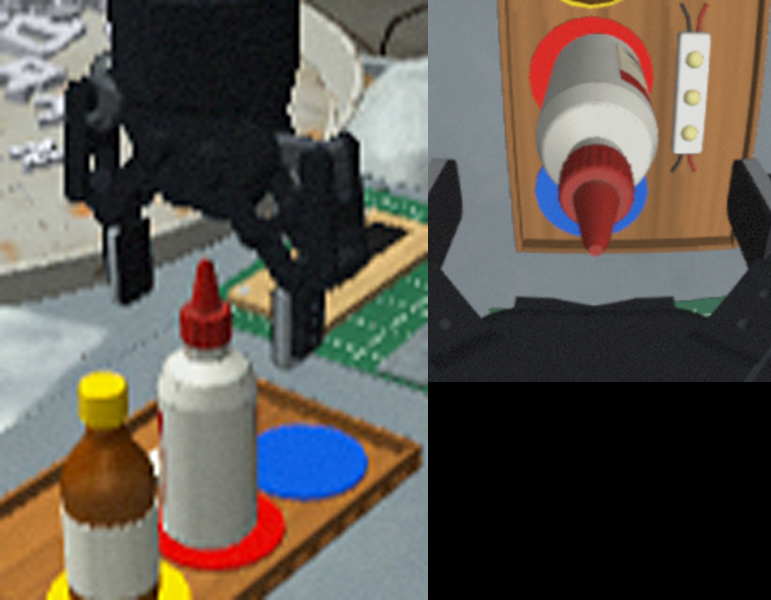

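```bash
python3 -c "
from h import *
for dx in(-43,43):
  for dy in (-11,11):
    for z in (70,80,90,100,110): print(dx,dy,z,np.round((w2px('scene',(477+dx,28+dy,z))-[205,135])*4.28))
for rr in (22.5,):
  for h in (70,80,90,99): print(h,np.round((w2px('scene',(477+8,28+21,7+h))-[205,135])*4.28))
"
```

```text
-43 -11 70 [302. 424.]
-43 -11 80 [303. 405.]
-43 -11 90 [303. 385.]
-43 -11 100 [303. 366.]
-43 -11 110 [303. 346.]
-43 11 70 [273. 447.]
-43 11 80 [273. 427.]
-43 11 90 [273. 407.]
-43 11 100 [273. 387.]
-43 11 110 [273. 367.]
43 -11 70 [152. 365.]
43 -11 80 [151. 347.]
43 -11 90 [150. 328.]
43 -11 100 [150. 309.]
43 -11 110 [149. 290.]
43 11 70 [121. 385.]
43 11 80 [121. 366.]
43 11 90 [120. 348.]
43 11 100 [119. 328.]
43 11 110 [118. 309.]
70 [166. 406.]
80 [166. 386.]
90 [165. 367.]
99 [164. 349.]
```

The open fingertips show at about z≈112 with the TCP at 93.7. So the tips sit about 26 mm further back than stated, and so does the palm. I'll go lower in checked steps.

Emit:
drive_tool(
  plan=[0,0,5,0,0,0,-1,0,0,5,0,0,0,-1,0,0,5,0,0,0,-1,0,0,1,0,0,0,-1,0,0,0,0,0,0,-1],
)

```text
time_s: 14.6
ee_pos: [477.0, 28.3, 77.6]
eef_rot: [-3.141, 0.0, 1.539]
wrist_force: [-0.2, 0.9, -0.1]
finger_gap: 1.001
gripper_force: 0.0
```

Emit:
drive_tool(
  plan=[0,0,1,0,0,0,-1,0,0,0,0,0,0,-1,0,0,0,0,0,0,-1],
)

```text
time_s: 14.98
ee_pos: [477.2, 28.3, 76.9]
eef_rot: [3.141, -0.0, 1.539]
wrist_force: [-0.0, -0.3, -0.9]
finger_gap: 1.002
gripper_force: 0.0
```

```bash
python3 -c "
from h import *
a=camera('scene');w=camera('wrist')
x=cv2.resize(a[135:275,205:305],(428,600),interpolation=cv2.INTER_CUBIC);w=cv2.resize(w[150:384,150:360],(343,382),interpolation=cv2.INTER_CUBIC);w=cv2.copyMakeBorder(w,0,218,0,0,0)
cv2.imwrite('pics/r4.png',np.hstack([x,w])[:,:,::-1]);d(476.5,28.5,74)"
```

```text
t 15.07 shift [ 0.1 -0.7  2.9] turn [ 0.0002 -0.     -0.0006] gap 1.001 at [477.2  28.3  76.9]
```

View pics/r4.png

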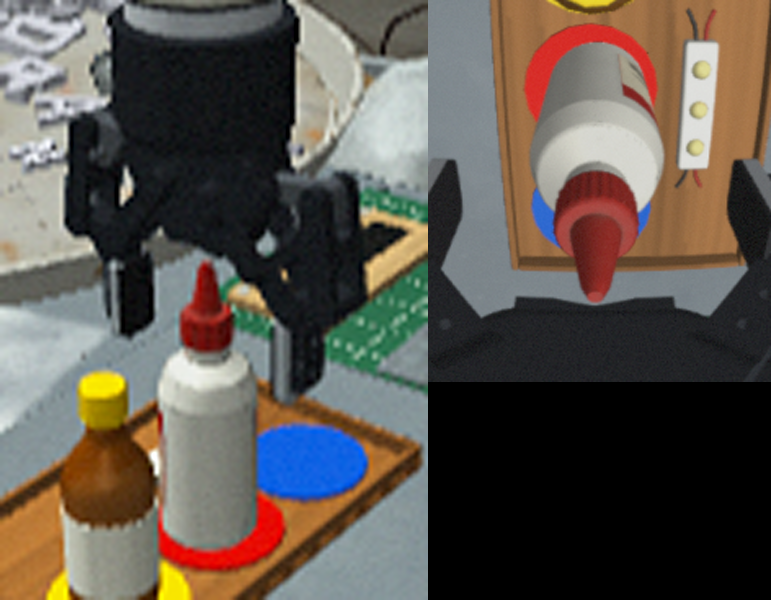

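The tips are now at about z≈95 open, and the palm is just clear of the spout. Closing here.

Emit:
drive_tool(
  plan=[0,0,0,0,0,0,1,0,0,0,0,0,0,1,0,0,0,0,0,0,1,0,0,0,0,0,0,1,0,0,0,0,0,0,1,0,0,0,0,0,0,1],
)

```text
time_s: 15.82
ee_pos: [477.9, 28.3, 77.4]
eef_rot: [3.14, -0.0, 1.539]
wrist_force: [1.3, 0.1, 5.5]
finger_gap: 0.449
gripper_force: 56.4
```

Emit:
drive_tool(
  plan=[0,0,0,0,0,0,-1,0,0,0,0,0,0,-1,0,0,0,0,0,0,-1,0,0,0,0,0,0,-1,0,0,1,0,0,0,-1,0,0,1,0,0,0,-1,0,0,0,0,0,0,-1],
)

```text
time_s: 16.7
ee_pos: [477.0, 28.3, 74.6]
eef_rot: [-3.141, 0.0, 1.539]
wrist_force: [0.1, -0.5, -0.2]
finger_gap: 0.997
gripper_force: 0.0
```

Emit:
drive_tool(
  plan=[0,0,1,0,0,0,-1,0,0,0,0,0,0,-1,0,0,0,0,0,0,-1],
)

```text
time_s: 17.08
ee_pos: [477.2, 28.3, 73.8]
eef_rot: [3.142, -0.0, 1.539]
wrist_force: [-0.0, -0.8, 0.2]
finger_gap: 1.001
gripper_force: 0.0
```

Emit:
drive_tool(
  plan=[0,0,1,0,0,0,-1,0,0,0,0,0,0,-1,0,0,0,0,0,0,-1],
)

```text
time_s: 17.45
ee_pos: [477.1, 28.3, 72.7]
eef_rot: [-3.142, -0.0, 1.539]
wrist_force: [0.6, -0.3, 1.0]
finger_gap: 0.998
gripper_force: 0.0
```

Emit:
drive_tool(
  plan=[0,0,0,0,0,0,1,0,0,0,0,0,0,1,0,0,0,0,0,0,1,0,0,0,0,0,0,1,0,0,0,0,0,0,1,0,0,0,0,0,0,1],
)

```text
time_s: 18.2
ee_pos: [477.4, 28.4, 73.4]
eef_rot: [3.141, -0.0, 1.539]
wrist_force: [-1.7, -0.3, 5.2]
finger_gap: 0.477
gripper_force: 60.0
```

Emit:
drive_tool(
  plan=[0,0,-3,0,0,0,1,0,0,-5,0,0,0,1,0,0,0,0,0,0,1,0,0,0,0,0,0,1,0,0,0,0,0,0,1],
)

```text
time_s: 18.82
ee_pos: [477.0, 28.3, 80.6]
eef_rot: [-3.141, 0.0, 1.539]
wrist_force: [-0.5, -0.5, -2.2]
finger_gap: 0.474
gripper_force: 60.7
```

Emit:
drive_tool(
  plan=[0,0,0,0,0,0,1,0,0,0,0,0,0,1,0,0,0,0,0,0,1,0,0,0,0,0,0,1,0,0,0,0,0,0,1],
)

```text
time_s: 19.45
ee_pos: [477.2, 28.3, 80.8]
eef_rot: [3.142, -0.0, 1.539]
wrist_force: [-0.1, -0.5, -1.4]
finger_gap: 0.471
gripper_force: 60.7
```

Emit:
drive_tool(
  plan=[0,0,-12,0,0,0,1,0,0,-22,0,0,0,1,-10,0,-20,0,0,0,1,-25,-1,-10,0,0,0,1,-35,-2,0,0,0,0,1,-35,-2,0,0,0,0,1,-35,-2,0,0,0,0,1,-35,-2,0,0,0,0,1],
)

```text
time_s: 20.45
ee_pos: [462.7, -147.5, 145.9]
eef_rot: [3.14, 0.0, 1.539]
wrist_force: [0.0, -0.1, -1.6]
finger_gap: 0.473
gripper_force: 60.9
```

Emit:
drive_tool(
  plan=[-35,-1,0,0,0,0,1,-30,-1,0,0,0,0,1,-20,-1,10,0,0,0,1,-12,0,15,0,0,0,1,0,0,20,0,0,0,1,0,0,10,0,0,0,1,0,0,0,0,0,0,1,0,0,0,0,0,0,1],
)

```text
time_s: 21.45
ee_pos: [456.9, -243.0, 90.2]
eef_rot: [3.141, 0.0, 1.539]
wrist_force: [-0.3, -0.2, -1.9]
finger_gap: 0.474
gripper_force: 60.9
```

```bash
python3 -c "
from h import *
d(457,-243,73.4-2)"
```

```text
t 21.45 shift [ 0.   0.1 18.8] turn [0.0006 0.0002 0.    ] gap 0.474 at [ 456.9 -243.    90.2]
```

Emit:
drive_tool(
  plan=[0,0,8,0,0,0,1,0,0,5,0,0,0,1,0,0,3,0,0,0,1,0,0,1,0,0,0,1,0,0,1,0,0,0,1,0,0,0,0,0,0,1,0,0,0,0,0,0,1],
)

```text
time_s: 22.32
ee_pos: [456.6, -243.2, 71.9]
eef_rot: [3.141, 0.0, 1.539]
wrist_force: [-0.0, 0.0, -2.5]
finger_gap: 0.474
gripper_force: 60.9
```

Emit:
drive_tool(
  plan=[0,0,1,0,0,0,1,0,0,0,0,0,0,1,0,0,0,0,0,0,1],
)

```text
time_s: 22.7
ee_pos: [456.8, -243.4, 71.5]
eef_rot: [3.141, 0.0, 1.539]
wrist_force: [-0.9, 0.9, 5.1]
finger_gap: 0.473
gripper_force: 61.8
```

Emit:
drive_tool(
  plan=[0,0,0,0,0,0,-1,0,0,0,0,0,0,-1,0,0,0,0,0,0,-1,0,0,0,0,0,0,-1,0,0,-10,0,0,0,-1,0,0,-40,0,0,0,-1,0,0,-50,0,0,0,-1,0,0,-50,0,0,0,-1],
)

```text
time_s: 23.7
ee_pos: [456.3, -243.1, 222.9]
eef_rot: [3.141, 0.0, 1.539]
wrist_force: [0.5, -0.9, -0.0]
finger_gap: 1.001
gripper_force: 0.0
```

Emit:
drive_tool(
  plan=[30,2,0,0,0,0,-1,50,2,0,0,0,0,-1,50,2,0,0,0,0,-1,50,2,0,0,0,0,-1,50,2,0,0,0,0,-1,50,1,0,0,0,0,-1,41,0,0,0,0,0,-1,20,0,0,0,0,0,-1],
)

```text
time_s: 24.7
ee_pos: [478.3, 99.5, 221.7]
eef_rot: [3.14, -0.001, 1.541]
wrist_force: [0.5, 1.3, 0.5]
finger_gap: 0.999
gripper_force: 0.0
```

```bash
python3 -c "
from h import *
d(479,97,51)"
```

```text
t 24.7 shift [ -2.5   0.5 170.7] turn [ 0.0012 -0.0006  0.0016] gap 0.999 at [478.3  99.5 221.7]
```

Emit:
drive_tool(
  plan=[-2,0.5,15,0,0,0,-1,0,0,35,0,0,0,-1,0,0,40,0,0,0,-1,0,0,40,0,0,0,-1,0,0,25,0,0,0,-1,0,0,12,0,0,0,-1,0,0,4,0,0,0,-1,0,0,0,0,0,0,-1],
)

```text
time_s: 25.7
ee_pos: [479.5, 95.1, 50.5]
eef_rot: [3.14, -0.0, 1.538]
wrist_force: [0.4, -0.4, 0.1]
finger_gap: 0.998
gripper_force: 0.0
```

Emit:
drive_tool(
  plan=[0,0,1,0,0,0,-1,0,0,1,0,0,0,-1,0,0,0,0,0,0,-1],
)

```text
time_s: 26.08
ee_pos: [479.0, 95.4, 48.1]
eef_rot: [3.141, -0.0, 1.539]
wrist_force: [0.3, 0.5, -0.5]
finger_gap: 1.0
gripper_force: 0.0
```

Emit:
drive_tool(
  plan=[0,0,0,0,0,0,1,0,0,0,0,0,0,1,0,0,0,0,0,0,1,0,0,0,0,0,0,1,0,0,0,0,0,0,1,0,0,0,0,0,0,1],
)

```text
time_s: 26.82
ee_pos: [479.3, 95.4, 48.2]
eef_rot: [3.141, -0.0, 1.539]
wrist_force: [0.8, -0.4, 4.6]
finger_gap: 0.443
gripper_force: 60.6
```

Emit:
drive_tool(
  plan=[0,0,-8,0,0,0,1,0,0,-22,0,0,0,1,0,0,-25,0,0,0,1,-20,-1,-15,0,0,0,1,-35,-3,0,0,0,0,1,-35,-3,0,0,0,0,1,-35,-3,0,0,0,0,1,-35,-3,0,0,0,0,1],
)

```text
time_s: 27.82
ee_pos: [459.6, -65.1, 117.4]
eef_rot: [-3.14, -0.0, 1.539]
wrist_force: [0.2, 0.1, -1.4]
finger_gap: 0.443
gripper_force: 60.3
```

Emit:
drive_tool(
  plan=[-35,-2,0,0,0,0,1,-35,-1,0,0,0,0,1,-25,-1,10,0,0,0,1,-14,0,15,0,0,0,1,0,0,20,0,0,0,1,0,0,12,0,0,0,1,0,0,0,0,0,0,1,0,0,0,0,0,0,1],
)

```text
time_s: 28.82
ee_pos: [453.6, -172.8, 61.1]
eef_rot: [3.141, 0.0, 1.539]
wrist_force: [-0.2, -0.5, -1.0]
finger_gap: 0.444
gripper_force: 60.3
```

```bash
python3 -c "
from h import *
d(454,-174.5,46.5)"
```

```text
t 28.82 shift [-1.7  0.5 14.6] turn [0.0004 0.0001 0.0001] gap 0.444 at [ 453.6 -172.8   61.1]
```

Emit:
drive_tool(
  plan=[-1,0,6,0,0,0,1,0,0,4,0,0,0,1,0,0,2,0,0,0,1,0,0,1,0,0,0,1,0,0,1,0,0,0,1,0,0,0,0,0,0,1,0,0,0,0,0,0,1],
)

```text
time_s: 29.7
ee_pos: [453.2, -174.1, 46.9]
eef_rot: [3.141, 0.0, 1.539]
wrist_force: [-0.7, -0.1, -0.7]
finger_gap: 0.443
gripper_force: 60.3
```

Emit:
drive_tool(
  plan=[0,0,1,0,0,0,1,0,0,0,0,0,0,1,0,0,0,0,0,0,1],
)

```text
time_s: 30.08
ee_pos: [453.4, -174.1, 46.2]
eef_rot: [3.141, 0.0, 1.539]
wrist_force: [-2.0, -0.1, 3.6]
finger_gap: 0.443
gripper_force: 60.7
```

Emit:
drive_tool(
  plan=[0,0,0,0,0,0,-1,0,0,0,0,0,0,-1,0,0,0,0,0,0,-1,0,0,0,0,0,0,-1,0,0,-10,0,0,0,-1,0,0,-40,0,0,0,-1,0,0,-50,0,0,0,-1,0,0,-40,0,0,0,-1],
)

```text
time_s: 31.08
ee_pos: [453.7, -174.2, 188.6]
eef_rot: [3.139, 0.001, 1.539]
wrist_force: [1.0, 0.1, 0.7]
finger_gap: 1.001
gripper_force: 0.0
```

Emit:
drive_tool(
  plan=[20,10,0,0,0,0,-1,40,15,0,0,0,0,-1,45,15,0,0,0,0,-1,45,15,0,0,0,0,-1,30,9,15,0,0,0,-1,15,3,15,0,0,0,-1,0,0,0,0,0,0,-1,0,0,0,0,0,0,-1],
)

```text
time_s: 32.08
ee_pos: [526.1, 17.8, 155.9]
eef_rot: [-3.141, 0.001, 1.538]
wrist_force: [-0.3, -0.8, 0.2]
finger_gap: 1.0
gripper_force: 0.0
```

```bash
python3 -c "
from h import *
d(527,19,100)
w=camera('wrist');a=camera('scene')
w=cv2.resize(w[100:300,150:380],(460,400),interpolation=cv2.INTER_CUBIC);a=cv2.resize(a[150:270,230:400],(340,240));a=cv2.copyMakeBorder(a,0,160,0,0,0)
cv2.imwrite('pics/m1.png',np.hstack([w,a])[:,:,::-1])"
```

```text
t 32.08 shift [ 1.2  0.9 55.9] turn [-0.0004  0.0005 -0.0011] gap 1.0 at [526.1  17.8 155.9]
```

View pics/m1.png

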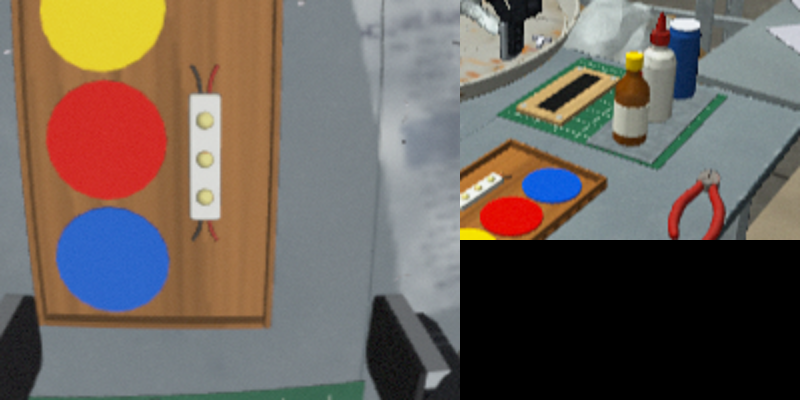

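All three containers stand upright on the pad. In the wrist crop, the bar centre is at (205,158), its ends are at y=95 and y=220, the red coaster is at (107,139) and the blue coaster at (113,259). I'll narrow the fingers so they fit between the rim and the coaster.

```bash
python3 -c "
from h import *
g=lambda x,y,z:np.round(wristpx(((x+.5)/2-.5+150,(y+.5)/2-.5+100),z),1)
print('bar',g(205.5,157.5,12.5),'ends',g(205.5,95,12.5),g(205.5,220,12.5),'diode',g(205,159,16),'redc',g(107,139.5,7),'bluec',g(113.5,259,7),'back wall inner',g(273,158,10))
d(527,19,35)"
```

```text
bar [528.9  19.5  12.5] ends [529.9  51.5  12.5] [527.8 -14.3  12.5] diode [528.6  19.7  16. ] redc [478.3  29.6   7. ] bluec [476.2 -37.9   7. ] back wall inner [563.5  17.5  10. ]
t 32.17 shift [  1.4   0.3 121.4] turn [ 0.0009  0.0003 -0.0019] gap 0.999 at [526.5  17.6 156.4]
```

Emit:
drive_tool(
  plan=[1,1,0,0,0,0,0.44,0,0,30,0,0,0,0.44,0,0,40,0,0,0,0.44,0,0,35,0,0,0,0.44,0,0,15,0,0,0,0.44,0,0,0,0,0,0,0.44,0,0,0,0,0,0,0.44],
)

```text
time_s: 33.05
ee_pos: [528.9, 19.6, 37.4]
eef_rot: [3.139, -0.0, 1.539]
wrist_force: [0.1, 0.1, 1.3]
finger_gap: 0.283
gripper_force: 0.0
```

```bash
python3 -c "
from h import *
d(527.5,19.5,10)
w=camera('wrist')
a=camera('scene');w=cv2.resize(w[180:384,150:370],(440,408),interpolation=cv2.INTER_CUBIC);a=cv2.resize(a[200:304,190:280],(353,408),interpolation=cv2.INTER_CUBIC)
cv2.imwrite('pics/m2.png',np.hstack([w,a])[:,:,::-1])"
```

```text
t 33.05 shift [-0.2 -1.5 27.3] turn [ 0.0028 -0.0001 -0.0007] gap 0.283 at [528.9  19.6  37.4]
```

View pics/m2.png

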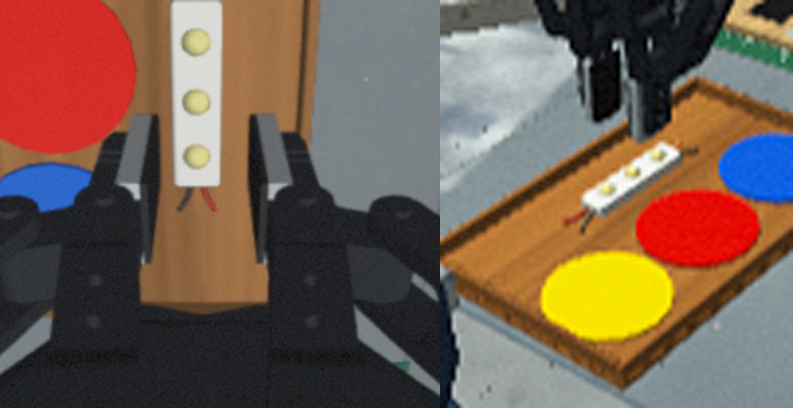

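In the wrist crop, the bar at column 197 sits between the pads (152 and 262), about 1.7 mm off-centre. The scene crop puts the near tips at about (600,122) and (648,140).

```bash
python3 -c "
from h import *
for dx in (-12,12):
  for dy in (-11,11):
    for z in (35,45,55): print(dx,dy,z,np.round((w2px('scene',(529+dx,19.6+dy,z))-[190,200])*3.922))
"
```

```text
-12 -11 35 [215. 132.]
-12 -11 45 [214. 116.]
-12 -11 55 [214.  99.]
-12 11 35 [188. 151.]
-12 11 45 [187. 134.]
-12 11 55 [187. 118.]
12 -11 35 [180. 117.]
12 -11 45 [179. 101.]
12 -11 55 [179.  85.]
12 11 35 [153. 136.]
12 11 45 [152. 119.]
12 11 55 [151. 103.]
```

Emit:
drive_tool(
  plan=[0,-1.5,10,0,0,0,0.44,0,0,10,0,0,0,0.44,0,0,5,0,0,0,0.44,0,0,0,0,0,0,0.44,0,0,0,0,0,0,0.44],
)

```text
time_s: 33.78
ee_pos: [526.0, 19.8, 10.8]
eef_rot: [3.142, 0.0, 1.539]
wrist_force: [-0.3, 0.4, 0.5]
finger_gap: 0.282
gripper_force: 0.0
```

Emit:
drive_tool(
  plan=[0,1,3,0,0,0,0.44,0,0,3,0,0,0,0.44,0,0,1,0,0,0,0.44,0,0,0,0,0,0,0.44,0,0,0,0,0,0,0.44],
)

```text
time_s: 34.4
ee_pos: [526.9, 19.8, 3.8]
eef_rot: [3.142, 0.0, 1.539]
wrist_force: [-0.6, -0.5, 0.6]
finger_gap: 0.28
gripper_force: 0.0
```

Emit:
drive_tool(
  plan=[0,0,1,0,0,0,0.44,0,0,0,0,0,0,0.44,0,0,0,0,0,0,0.44],
)

```text
time_s: 34.78
ee_pos: [526.9, 19.7, 2.8]
eef_rot: [-3.142, -0.0, 1.539]
wrist_force: [-0.7, -0.1, -0.2]
finger_gap: 0.282
gripper_force: 0.0
```

Emit:
drive_tool(
  plan=[0,0,1,0,0,0,0.44,0,0,0,0,0,0,0.44,0,0,0,0,0,0,0.44],
)

```text
time_s: 35.15
ee_pos: [526.9, 19.7, 1.8]
eef_rot: [-3.142, 0.0, 1.539]
wrist_force: [-0.2, 0.2, -0.0]
finger_gap: 0.284
gripper_force: 0.0
```

Emit:
drive_tool(
  plan=[0,0,1,0,0,0,0.44,0,0,0,0,0,0,0.44,0,0,0,0,0,0,0.44],
)

```text
time_s: 35.52
ee_pos: [526.9, 19.7, 0.8]
eef_rot: [-3.142, -0.0, 1.539]
wrist_force: [0.3, 0.2, -0.4]
finger_gap: 0.282
gripper_force: 0.0
```

Emit:
drive_tool(
  plan=[0,0,0,0,0,0,0.6,0,0,0,0,0,0,0.7,0,0,0,0,0,0,1,0,0,0,0,0,0,1,0,0,0,0,0,0,1,0,0,0,0,0,0,1],
)

```text
time_s: 36.28
ee_pos: [527.1, 19.7, 1.1]
eef_rot: [3.141, -0.0, 1.539]
wrist_force: [-1.2, -0.3, 4.3]
finger_gap: 0.16
gripper_force: 59.5
```

Emit:
drive_tool(
  plan=[0,0,-5,0,0,0,1,0,0,-20,0,0,0,1,0,0,-40,0,0,0,1,0,8,-40,0,0,0,1,-15,12,-25,0,0,0,1,-35,12,0,0,0,0,1,-40,10,0,0,0,0,1,-40,6,0,0,0,0,1],
)

```text
time_s: 37.28
ee_pos: [570.8, -112.8, 130.7]
eef_rot: [-3.142, -0.0, 1.539]
wrist_force: [-0.1, 0.4, -0.4]
finger_gap: 0.159
gripper_force: 59.0
```

Emit:
drive_tool(
  plan=[-40,4,0,0,0,0,1,-40,3,0,0,0,0,1,-40,1,0,0,0,0,1,-35,0,0,0,0,0,1,-25,0,0,0,0,-0.043,1,-8,0,0,0,0,0,1,0,0,0,0,0,0,1,0,0,0,0,0,0,1],
)

```text
time_s: 38.28
ee_pos: [573.0, -298.8, 130.5]
eef_rot: [-3.141, -0.001, 1.582]
wrist_force: [-0.2, 0.3, -0.1]
finger_gap: 0.159
gripper_force: 59.0
```

```bash
python3 -c "
from h import *
d(573.5,-226,120,90.7)
s=bot.observe();w=camera('wrist');np.save('w.npy',w)
m=(w.max(2)<45).astype(np.uint8)
n,l,st,c=cv2.connectedComponentsWithStats(m)
for i in range(1,n):
    if st[i,4]>200: print(st[i],c[i])
cv2.imwrite('pics/s1.png',cv2.resize(w[:,:,::-1],(800,600)))"
```

```text
t 38.27 shift [72.8  1.4 10.6] turn [-0.0005 -0.0007 -0.0009] gap 0.159 at [ 573.  -298.8  130.5]
[ 239   45   29  129 3092] [252.67981889 105.97865459]
[   48   261   408   123 23480] [267.31252129 335.48568995]
[145 321  34  31 504] [157.71825397 336.42857143]
```

View pics/s1.png

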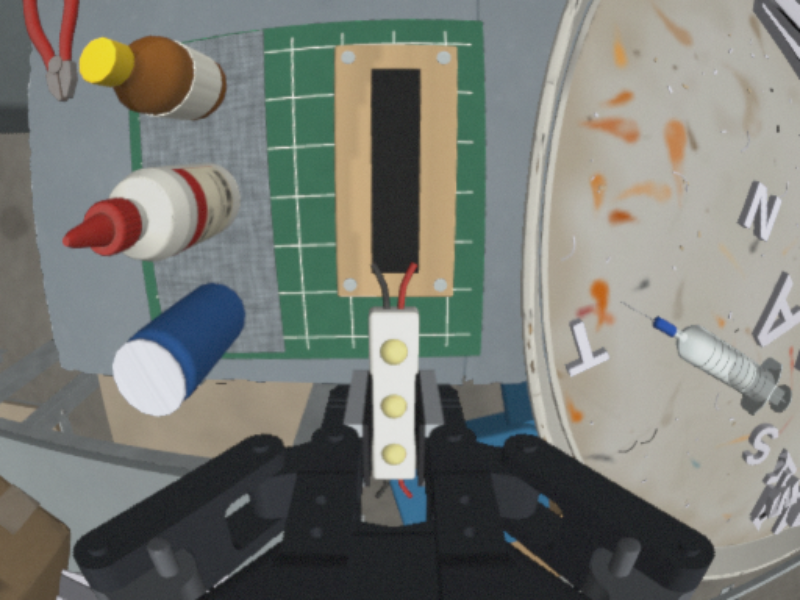

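The wrist view shows the module held straight, with its bar spanning y 310–478. The strip corners are at (372,69), (420,69), (420,273) and (372,273), with the wires just overlapping the strip's lower end.

```bash
python3 -c "
from h import *
w=np.load('w.npy');m=(w.max(2)<45)[45:168]
P=[]
for i in range(3,120,3):
    c=np.where(m[i,230:280])[0]+230;P.append(wristpx((c.mean(),45+i),11)[:2])
P=np.array(P);print('dir',np.degrees(np.arctan2(*(P[0]-P[-1])[::-1])),np.polyfit(P[:,1],P[:,0],1),P.mean(0))
a=wristpx((252.7,44.5),11);b=wristpx((253.,173.5),11);print(a,b,(a+b)/2)
g=lambda x,y,z:np.round(wristpx(((x+.5)/1.5625-.5,(y+.5)/1.5625-.5),z),1)
tz=bot.observe()['ee_pos'][2]
for z in (tz+11,): print('bar',g(394,310,z),g(394,478,z),'diode',g(394,406,z+4))
"
```

```text
dir 90.54215901685365 [-8.29114932e-04  5.74182953e+02] [ 574.36759989 -222.70318935]
[ 573.73359    -167.64413716   11.        ] [ 575.39179624 -285.5188517    11.        ] [ 574.56269312 -226.58149443   11.        ]
bar [ 574.  -265.6  141.6] [ 574.7 -331.6  141.6] diode [ 574.3 -297.6  145.6]
```

Emit:
drive_tool(
  plan=[20,0,5,0,0,0,1,30,0.5,20,0,0,0,1,17,0.5,25,0,0,0,1,5,0,25,0,0,0,1,0,0,20,0,0,0,1,0,0,10,0,0,0,1,0,0,0,0,0,0,1,0,0,0,0,0,0,1],
)

```text
time_s: 39.33
ee_pos: [574.1, -228.5, 26.7]
eef_rot: [3.14, 0.001, 1.581]
wrist_force: [-0.6, 0.5, -0.3]
finger_gap: 0.157
gripper_force: 59.0
```

```bash
python3 -c "
from h import *
d(573.2,-226.8,9,90.6)"
```

```text
t 39.33 shift [ 1.8 -0.9 17.7] turn [0.0016 0.0007 0.0001] gap 0.157 at [ 574.1 -228.5   26.7]
```

Emit:
drive_tool(
  plan=[2,-1,6,0,0,0,1,0,0,6,0,0,0,1,0,0,3,0,0,0,1,0,0,1,0,0,0,1,0,0,0,0,0,0,1,0,0,0,0,0,0,1],
)

```text
time_s: 40.08
ee_pos: [572.4, -226.0, 10.0]
eef_rot: [3.141, 0.0, 1.582]
wrist_force: [0.6, 0.3, -1.3]
finger_gap: 0.159
gripper_force: 59.0
```

Emit:
drive_tool(
  plan=[0,0,1,0,0,0,1,0,0,0,0,0,0,1,0,0,0,0,0,0,1],
)

```text
time_s: 40.45
ee_pos: [572.2, -225.9, 8.8]
eef_rot: [-3.142, -0.0, 1.582]
wrist_force: [1.0, -0.6, -0.4]
finger_gap: 0.161
gripper_force: 59.0
```

Emit:
drive_tool(
  plan=[0,0,1,0,0,0,1,0,0,0,0,0,0,1,0,0,0,0,0,0,1],
)

```text
time_s: 40.83
ee_pos: [572.4, -226.0, 8.1]
eef_rot: [3.141, 0.0, 1.582]
wrist_force: [-1.4, 0.5, 2.0]
finger_gap: 0.163
gripper_force: 59.4
```

Emit:
drive_tool(
  plan=[0,0,-2,0,0,0,1,-0.8,0.9,0,0,0,0,1,0,0,0,0,0,0,1,0,0,1,0,0,0,1,0,0,1,0,0,0,1,0,0,0,0,0,0,1,0,0,0,0,0,0,1],
)

```text
time_s: 41.7
ee_pos: [573.1, -226.7, 8.1]
eef_rot: [-3.142, -0.0, 1.582]
wrist_force: [-2.1, -0.4, 4.0]
finger_gap: 0.163
gripper_force: 59.5
```

Emit:
drive_tool(
  plan=[0,0,0,0,0,0,0.4,0,0,0,0,0,0,0.4,0,0,0,0,0,0,0.4,0,0,-5,0,0,0,0.4,0,0,-15,0,0,0,0,0,0,-30,0,0,0,0,0,0,-50,0,0,0,-1,0,0,-50,0,0,0,-1],
)

```text
time_s: 42.7
ee_pos: [573.1, -226.7, 160.2]
eef_rot: [3.141, 0.0, 1.582]
wrist_force: [1.2, -0.1, 0.2]
finger_gap: 0.906
gripper_force: 0.0
```

Emit:
drive_tool(
  plan=[-10,0,-20,0,0,0,-1,-35,0,0,0,0,0.04,-1,-35,0,0,0,0,0,-1,-15,0,0,0,0,0,-1,0,0,0,0,0,0,-1,0,0,0,0,0,0,-1],
)

```text
time_s: 43.45
ee_pos: [571.9, -320.7, 177.3]
eef_rot: [-3.141, -0.001, 1.542]
wrist_force: [0.1, 0.5, 0.8]
finger_gap: 1.002
gripper_force: 0.0
```

```bash
python3 -c "
from h import *
d(453.4,-174.1,200)
w=camera('wrist');t=camera('top')
w=cv2.resize(w[20:320,20:420],(533,400),interpolation=cv2.INTER_CUBIC);t=cv2.resize(t[165:285,300:380],(267,400),interpolation=cv2.INTER_CUBIC)
cv2.imwrite('pics/s2.png',np.hstack([w,t])[:,:,::-1])"
```

```text
t 43.45 shift [ 143.1 -122.7  -22.5] turn [-0.0009 -0.0011  0.0026] gap 1.002 at [ 571.9 -320.7  177.3]
```

View pics/s2.png

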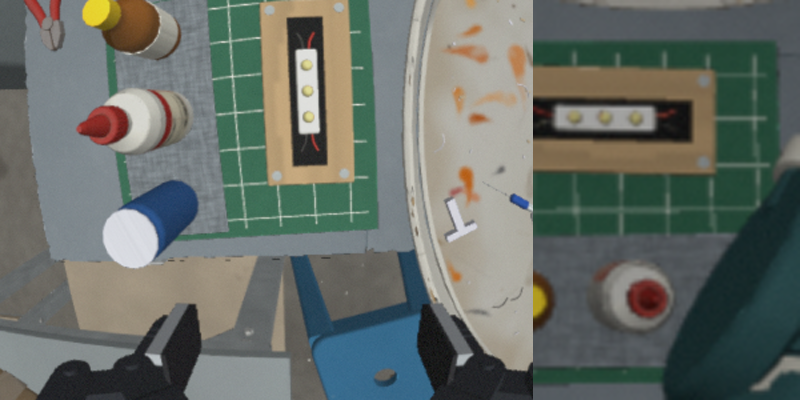

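The module lies straight along the middle of the strip (bar y 50–134, strip 18–165 in the crop), and the three containers still stand on the pad. Next I return the yellow bottle.

Emit:
drive_tool(
  plan=[10,-10,-12,0,0,0,-1,25,-25,-10,0,0,0,-1,35,-30,0,0,0,0,-1,35,-30,0,0,0,0,-1,28,-22,0,0,0,0,-1,10,-6,0,0,0,0,-1,0,0,0,0,0,0,-1,0,0,0,0,0,0,-1],
)

```text
time_s: 44.55
ee_pos: [454.2, -175.8, 200.4]
eef_rot: [3.14, 0.001, 1.542]
wrist_force: [0.4, -0.5, 0.5]
finger_gap: 0.995
gripper_force: 0.0
```

```bash
python3 -c "
from h import *
d(453.4,-174.1,46.2)"
```

```text
t 44.55 shift [  1.8  -1.1 154.2] turn [0.0013 0.0008 0.0025] gap 0.995 at [ 454.2 -175.8  200.4]
```

Emit:
drive_tool(
  plan=[1.5,-1,20,0,0,0,-1,0,0,40,0,0,0,-1,0,0,40,0,0,0,-1,0,0,30,0,0,0,-1,0,0,15,0,0,0,-1,0,0,8,0,0,0,-1,0,0,0,0,0,0,-1,0,0,0,0,0,0,-1],
)

```text
time_s: 45.55
ee_pos: [453.5, -174.2, 48.0]
eef_rot: [3.139, 0.001, 1.542]
wrist_force: [-0.4, 1.0, 0.5]
finger_gap: 1.0
gripper_force: 0.0
```

Emit:
drive_tool(
  plan=[0,0,0,0,0,0,1,0,0,0,0,0,0,1,0,0,0,0,0,0,1,0,0,0,0,0,0,1,0,0,0,0,0,0,1,0,0,0,0,0,0,1],
)

```text
time_s: 46.3
ee_pos: [453.0, -173.9, 47.7]
eef_rot: [3.14, 0.0, 1.542]
wrist_force: [-0.3, -0.3, 5.9]
finger_gap: 0.446
gripper_force: 60.1
```

```bash
python3 -c "
from h import *
d(478.5,95.5,48.2)"
```

```text
t 46.3 shift [270.   17.6  -0.7] turn [0.0011 0.0005 0.0025] gap 0.446 at [ 453.  -173.9   47.7]
```

Emit:
drive_tool(
  plan=[0,0,-8,0,0,0,1,0,0,-22,0,0,0,1,0,0,-25,0,0,0,1,20,1,-10,0,0,0,1,35,3,0,0,0,0,1,35,3,0,0,0,0,1,35,3,0,0,0,0,1,35,3,0,0,0,0,1],
)

```text
time_s: 47.3
ee_pos: [469.7, -13.0, 111.8]
eef_rot: [-3.141, 0.0, 1.542]
wrist_force: [-0.1, 0.1, -1.6]
finger_gap: 0.441
gripper_force: 60.4
```

Emit:
drive_tool(
  plan=[35,2,0,0,0,0,1,35,2,0,0,0,0,1,25,0.5,10,0,0,0,1,15,0,15,0,0,0,1,0,0,15,0,0,0,1,0,0,10,0,0,0,1,0,0,0,0,0,0,1,0,0,0,0,0,0,1],
)

```text
time_s: 48.3
ee_pos: [478.1, 95.2, 62.0]
eef_rot: [3.141, 0.0, 1.541]
wrist_force: [0.2, -0.8, -0.6]
finger_gap: 0.442
gripper_force: 60.4
```

```bash
python3 -c "
from h import *
d(478.5,95.5,50)"
```

```text
t 48.3 shift [ 0.4  0.4 12. ] turn [0.0004 0.     0.0014] gap 0.442 at [478.1  95.2  62. ]
```

Emit:
drive_tool(
  plan=[0,0,5,0,0,0,1,0,0,3,0,0,0,1,0,0,2,0,0,0,1,0,0,1,0,0,0,1,0,0,0,0,0,0,1,0,0,0,0,0,0,1],
)

```text
time_s: 49.05
ee_pos: [477.8, 95.8, 50.9]
eef_rot: [3.141, -0.0, 1.542]
wrist_force: [-0.2, -1.2, -0.7]
finger_gap: 0.44
gripper_force: 60.4
```

Emit:
drive_tool(
  plan=[0,0,1,0,0,0,1,0,0,0,0,0,0,1,0,0,0,0,0,0,1],
)

```text
time_s: 49.42
ee_pos: [477.7, 95.7, 49.8]
eef_rot: [-3.142, -0.0, 1.542]
wrist_force: [-0.3, -0.8, -0.9]
finger_gap: 0.443
gripper_force: 60.4
```

Emit:
drive_tool(
  plan=[0,0,1,0,0,0,1,0,0,0,0,0,0,1,0,0,0,0,0,0,1],
)

```text
time_s: 49.8
ee_pos: [477.9, 95.8, 49.6]
eef_rot: [3.142, -0.0, 1.542]
wrist_force: [-2.4, -0.8, 5.3]
finger_gap: 0.444
gripper_force: 61.0
```

Emit:
drive_tool(
  plan=[0,0,0,0,0,0,-1,0,0,0,0,0,0,-1,0,0,0,0,0,0,-1,0,0,0,0,0,0,-1,0,0,-10,0,0,0,-1,0,0,-40,0,0,0,-1,0,0,-55,0,0,0,-1,0,0,-55,0,0,0,-1],
)

```text
time_s: 50.8
ee_pos: [477.4, 95.7, 210.9]
eef_rot: [3.141, -0.0, 1.542]
wrist_force: [0.7, -0.2, -0.7]
finger_gap: 1.001
gripper_force: 0.0
```

Emit:
drive_tool(
  plan=[-30,-2,-10,0,0,0,-1,-50,-2,0,0,0,0,-1,-50,-2,0,0,0,0,-1,-50,-2,0,0,0,0,-1,-50,-2,0,0,0,0,-1,-50,-1,0,0,0,0,-1,-40,0,0,0,0,0,-1,-19,0,0,0,0,0,-1],
)

```text
time_s: 51.8
ee_pos: [456.7, -244.7, 219.5]
eef_rot: [3.141, 0.0, 1.54]
wrist_force: [-0.3, -0.1, -1.4]
finger_gap: 0.999
gripper_force: 0.0
```

```bash
python3 -c "
from h import *
d(456.8,-243.4,71.5)"
```

```text
t 51.8 shift [  1.4  -0.  148. ] turn [0.0007 0.0005 0.0002] gap 0.999 at [ 456.7 -244.7  219.5]
```

Emit:
drive_tool(
  plan=[2,0,20,0,0,0,-1,0,0,40,0,0,0,-1,0,0,40,0,0,0,-1,0,0,25,0,0,0,-1,0,0,12,0,0,0,-1,0,0,7,0,0,0,-1,0,0,0,0,0,0,-1,0,0,0,0,0,0,-1],
)

```text
time_s: 52.8
ee_pos: [457.9, -241.3, 76.0]
eef_rot: [3.14, 0.001, 1.542]
wrist_force: [-0.3, 0.1, 0.4]
finger_gap: 0.999
gripper_force: 0.0
```

Emit:
drive_tool(
  plan=[0,0,2,0,0,0,-1,0,0,0,0,0,0,-1,0,0,0,0,0,0,-1],
)

```text
time_s: 53.18
ee_pos: [457.0, -240.9, 72.9]
eef_rot: [3.141, 0.0, 1.542]
wrist_force: [0.1, -0.3, -0.6]
finger_gap: 1.003
gripper_force: 0.0
```

Emit:
drive_tool(
  plan=[-2.5,0,1,0,0,0,-1,0,0,1,0,0,0,-1,0,0,0,0,0,0,-1,0,0,0,0,0,0,-1],
)

```text
time_s: 53.68
ee_pos: [456.9, -243.3, 70.7]
eef_rot: [-3.141, -0.0, 1.542]
wrist_force: [-0.4, -0.1, 0.8]
finger_gap: 1.001
gripper_force: 0.0
```

Emit:
drive_tool(
  plan=[0,0,0,0,0,0,1,0,0,0,0,0,0,1,0,0,0,0,0,0,1,0,0,0,0,0,0,1,0,0,0,0,0,0,1,0,0,0,0,0,0,1],
)

```text
time_s: 54.42
ee_pos: [457.2, -243.5, 71.4]
eef_rot: [3.141, 0.0, 1.542]
wrist_force: [-0.9, 0.2, 5.6]
finger_gap: 0.473
gripper_force: 60.2
```

```bash
python3 -c "
from h import *
d(476.8,28.3,73)"
```

```text
t 54.42 shift [272.3  11.7  -1.7] turn [0.0007 0.0004 0.0024] gap 0.473 at [ 457.2 -243.5   71.4]
```

Emit:
drive_tool(
  plan=[0,0,-8,0,0,0,1,0,0,-22,0,0,0,1,0,0,-25,0,0,0,1,20,1,-10,0,0,0,1,35,2,0,0,0,0,1,35,2,0,0,0,0,1,35,2,0,0,0,0,1,35,2,0,0,0,0,1],
)

```text
time_s: 55.42
ee_pos: [469.4, -81.3, 134.9]
eef_rot: [-3.14, -0.001, 1.542]
wrist_force: [0.5, 0.1, -1.8]
finger_gap: 0.474
gripper_force: 60.9
```

Emit:
drive_tool(
  plan=[35,2,0,0,0,0,1,35,1,0,0,0,0,1,25,0,10,0,0,0,1,17,0,15,0,0,0,1,0,0,15,0,0,0,1,0,0,10,0,0,0,1,0,0,0,0,0,0,1,0,0,0,0,0,0,1],
)

```text
time_s: 56.42
ee_pos: [477.1, 27.6, 86.0]
eef_rot: [3.141, 0.0, 1.541]
wrist_force: [-0.2, -0.7, -2.1]
finger_gap: 0.47
gripper_force: 60.9
```

```bash
python3 -c "
from h import *
d(476.8,28.3,73.5)"
```

```text
t 56.42 shift [ 0.7 -0.4 12.5] turn [0.0004 0.0001 0.0013] gap 0.47 at [477.1  27.6  86. ]
```

Emit:
drive_tool(
  plan=[0,0,5,0,0,0,1,0,0,3,0,0,0,1,0,0,2,0,0,0,1,0,0,1,0,0,0,1,0,0,0,0,0,0,1,0,0,0,0,0,0,1],
)

```text
time_s: 57.18
ee_pos: [476.9, 28.3, 74.9]
eef_rot: [3.141, -0.0, 1.542]
wrist_force: [-0.2, -0.3, -2.0]
finger_gap: 0.475
gripper_force: 60.9
```

Emit:
drive_tool(
  plan=[0,0,1,0,0,0,1,0,0,0,0,0,0,1,0,0,0,0,0,0,1],
)

```text
time_s: 57.55
ee_pos: [476.8, 28.2, 73.8]
eef_rot: [-3.142, -0.0, 1.542]
wrist_force: [0.4, 0.2, -1.7]
finger_gap: 0.471
gripper_force: 60.9
```

Emit:
drive_tool(
  plan=[0,0,1,0,0,0,1,0,0,0,0,0,0,1,0,0,0,0,0,0,1],
)

```text
time_s: 57.92
ee_pos: [477.1, 28.3, 73.4]
eef_rot: [3.141, -0.0, 1.542]
wrist_force: [-1.7, 0.8, 6.2]
finger_gap: 0.473
gripper_force: 61.9
```

Emit:
drive_tool(
  plan=[0,0,0,0,0,0,-1,0,0,0,0,0,0,-1,0,0,0,0,0,0,-1,0,0,0,0,0,0,-1,0,0,-10,0,0,0,-1,0,0,-40,0,0,0,-1,0,0,-50,0,0,0,-1,0,0,-45,0,0,0,-1],
)

```text
time_s: 58.92
ee_pos: [476.9, 28.3, 220.3]
eef_rot: [3.14, -0.0, 1.542]
wrist_force: [0.3, 1.0, 0.6]
finger_gap: 1.001
gripper_force: 0.0
```

Emit:
drive_tool(
  plan=[-30,-2,0,0,0,0,-1,-50,-2,0,0,0,0,-1,-50,-2,0,0,0,0,-1,-50,-2,0,0,0,0,-1,-50,0,0,0,0,0,-1,-50,0,0,0,0,0,-1,-41,0,0,0,0,0,-1,-18,0,0,0,0,0,-1],
)

```text
time_s: 59.92
ee_pos: [458.8, -312.5, 218.5]
eef_rot: [3.141, 0.001, 1.54]
wrist_force: [-0.6, -0.2, -0.2]
finger_gap: 1.002
gripper_force: 0.0
```

Emit:
drive_tool(
  plan=[0,0,20,0,0,0,-1,0,0,40,0,0,0,-1,0,0,20,0,0,0,-1,0,0,0,0,0,0,-1,0,0,0,0,0,0,-1],
)

```text
time_s: 60.55
ee_pos: [459.4, -309.5, 138.1]
eef_rot: [3.141, -0.0, 1.543]
wrist_force: [0.5, -0.1, -0.3]
finger_gap: 0.999
gripper_force: 0.0
```

```bash
python3 -c "
from h import *
d(459.5,-312.7,72)"
```

```text
t 60.55 shift [-3.2  0.2 66.1] turn [ 0.0003 -0.0001  0.0036] gap 0.999 at [ 459.4 -309.5  138.1]
```

Emit:
drive_tool(
  plan=[-3,0,20,0,0,0,-1,0,0,25,0,0,0,-1,0,0,15,0,0,0,-1,0,0,8,0,0,0,-1,0,0,0,0,0,0,-1,0,0,0,0,0,0,-1],
)

```text
time_s: 61.3
ee_pos: [459.5, -313.9, 70.7]
eef_rot: [3.14, 0.001, 1.542]
wrist_force: [0.2, 0.8, 0.5]
finger_gap: 1.002
gripper_force: 0.0
```

Emit:
drive_tool(
  plan=[0,0,0,0,0,0,1,0,0,0,0,0,0,1,0,0,0,0,0,0,1,0,0,0,0,0,0,1,0,0,0,0,0,0,1,0,0,0,0,0,0,1],
)

```text
time_s: 62.05
ee_pos: [459.2, -313.8, 70.6]
eef_rot: [3.141, 0.001, 1.542]
wrist_force: [-1.6, 0.2, 5.3]
finger_gap: 0.465
gripper_force: 60.9
```

```bash
python3 -c "
from h import *
d(475,-39.5,72)"
```

```text
t 62.05 shift [274.6   7.8  -1.6] turn [0.0008 0.0007 0.0024] gap 0.465 at [ 459.2 -313.8   70.6]
```

Emit:
drive_tool(
  plan=[0,0,-8,0,0,0,1,0,0,-22,0,0,0,1,0,0,-25,0,0,0,1,20,1,-10,0,0,0,1,35,2,0,0,0,0,1,35,2,0,0,0,0,1,35,2,0,0,0,0,1,35,1,0,0,0,0,1],
)

```text
time_s: 63.05
ee_pos: [470.4, -151.1, 133.8]
eef_rot: [-3.14, -0.001, 1.542]
wrist_force: [-0.1, 0.8, -1.9]
finger_gap: 0.464
gripper_force: 60.7
```

Emit:
drive_tool(
  plan=[35,0,0,0,0,0,1,35,0,0,0,0,0,1,25,0,10,0,0,0,1,18,0,15,0,0,0,1,0,0,15,0,0,0,1,0,0,10,0,0,0,1,0,0,0,0,0,0,1,0,0,0,0,0,0,1],
)

```text
time_s: 64.05
ee_pos: [475.1, -41.4, 85.0]
eef_rot: [3.141, 0.0, 1.541]
wrist_force: [0.2, 0.6, -1.0]
finger_gap: 0.467
gripper_force: 60.7
```

```bash
python3 -c "
from h import *
d(475,-40.3,72.6)"
```

```text
t 64.05 shift [ 1.1 -0.2 12.4] turn [0.0003 0.0001 0.0013] gap 0.467 at [475.1 -41.4  85. ]
```

Emit:
drive_tool(
  plan=[0.5,-0.5,5,0,0,0,1,0,0,3,0,0,0,1,0,0,2,0,0,0,1,0,0,1,0,0,0,1,0,0,0,0,0,0,1,0,0,0,0,0,0,1],
)

```text
time_s: 64.8
ee_pos: [474.4, -40.2, 73.9]
eef_rot: [3.141, 0.0, 1.542]
wrist_force: [-0.9, -0.5, -2.4]
finger_gap: 0.465
gripper_force: 60.7
```

Emit:
drive_tool(
  plan=[0,0,1,0,0,0,1,0,0,0,0,0,0,1,0,0,0,0,0,0,1],
)

```text
time_s: 65.18
ee_pos: [474.3, -40.2, 72.8]
eef_rot: [3.142, -0.0, 1.542]
wrist_force: [-0.4, -0.5, -2.7]
finger_gap: 0.469
gripper_force: 60.7
```

Emit:
drive_tool(
  plan=[0,0,1,0,0,0,1,0,0,0,0,0,0,1,0,0,0,0,0,0,1],
)

```text
time_s: 65.55
ee_pos: [474.5, -40.3, 72.6]
eef_rot: [3.141, 0.0, 1.542]
wrist_force: [-2.2, -0.2, 5.9]
finger_gap: 0.464
gripper_force: 61.5
```

Contact made. I'll release, rise and move away toward −y, then check by numbers, since my picture views are used up.

Emit:
drive_tool(
  plan=[0,0,0,0,0,0,-1,0,0,0,0,0,0,-1,0,0,0,0,0,0,-1,0,0,0,0,0,0,-1,0,0,-10,0,0,0,-1,0,0,-40,0,0,0,-1,0,0,-50,0,0,0,-1,0,0,-50,0,0,0,-1],
)

```text
time_s: 66.55
ee_pos: [474.1, -40.2, 223.9]
eef_rot: [3.141, 0.0, 1.542]
wrist_force: [-0.2, -0.7, -0.4]
finger_gap: 0.995
gripper_force: 0.0
```

Emit:
drive_tool(
  plan=[-40,0,-20,0,0,0,-1,-55,0,0,0,0,0,-1,-60,-8,0,0,0,0,-1,-60,-8,0,0,0,0,-1,-60,-8,0,0,0,0,-1,-60,-8,0,0,0,0,-1,-60,-8,0,0,0,0,-1,-60,-8,0,0,0,0,-1],
)

```text
time_s: 67.55
ee_pos: [412.6, -495.7, 242.7]
eef_rot: [3.141, 0.001, 1.542]
wrist_force: [1.1, -0.2, -0.2]
finger_gap: 1.0
gripper_force: 0.0
```

Emit:
drive_tool(
  plan=[-50,-8,0,0,0,0,-1,-30,0,0,0,0,0,-1,0,0,0,0,0,0,-1,0,0,0,0,0,0,-1],
)

```text
time_s: 68.05
ee_pos: [402.8, -572.8, 241.9]
eef_rot: [-3.142, -0.001, 1.542]
wrist_force: [-0.4, -0.3, 0.8]
finger_gap: 1.002
gripper_force: 0.0
```

```bash
python3 -c "
from h import *
d(0,0,0)
t=camera('top');t0=cv2.cvtColor(cv2.imread('pics/top0.png'),cv2.COLOR_BGR2RGB);t0=cv2.resize(t0,(512,384),interpolation=cv2.INTER_AREA)
df=np.abs(t.astype(int)-t0).max(2)
print('tray diff px',(df[170:270,150:260]>60).sum(),'small bottle',(df[122:150,178:204]>60).sum(),'other',(df[270:330,100:380]>60).sum())
def col(im,box,f):
    x0,y0,x1,y1=box;h=cv2.cvtColor(im[y0:y1,x0:x1],cv2.COLOR_RGB2HSV).astype(int);m=f(h[...,0],h[...,1],h[...,2]);y,x=np.where(m);return np.round([x.mean()+x0,y.mean()+y0,len(x)],1)
fs={'red':lambda h,s,v:((h<8)|(h>172))&(s>120)&(v>60),'yel':lambda h,s,v:(h>24)&(h<34)&(s>150)&(v>120),'blue':lambda h,s,v:(h>105)&(h<125)&(s>150)&(v>60)}
for k,f in fs.items(): print(k,col(t0,(150,215,260,262),f),col(t,(150,215,260,262),f))
m=(t[175:215,285:360].min(2)>110)&(np.ptp(t[175:215,285:360].astype(int),axis=2)<40)
n,l,st,c=cv2.connectedComponentsWithStats(m.astype(np.uint8))
for i in range(1,n):
    if st[i,4]>60: print('bar',st[i],px2w('top',c[i]+[285,175],20)[:2])
"
```

```text
t 68.05 shift [ 560.7 -419.3  242.4] turn [-0.0001 -0.0008  0.0024] gap 1.002 at [ 402.8 -572.8  241.9]
tray diff px 175 small bottle 0 other 0
red [204.6 242.3 355. ] [204.4 243.3 357. ]
yel [172.7 240.2 333. ] [172.7 240.3 338. ]
blue [235.6 246.7 243. ] [235.6 245.4 253. ]
bar [ 22  22  29   7 165] [ 572.64359627 -228.30497037]
```

```bash
python3 -c "
from workcell import bot
print(bot.job_done())"
```

```text
the job is handed in; nothing more can be done
None
```

The job is handed in at about 68 s: all three containers went to the pad, the module was laid along the middle of the black strip, and each container is back upright on its own coaster. The top camera, compared with the start picture, shows the small bottle unmoved and the module centred to within about 1 mm; I had no picture views left, so the containers' final stand was checked by numbers only. My first grip on the red bottle closed on its cap, and I reopened and gripped lower without tipping it.

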